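# Make up two boxed gift sets from the shop's stock

## Robot

A 6-joint arm with a two-finger parallel gripper is mounted at the origin on a cart in front of the work surface, level with it; the furniture and walls round the work are solid. World frame = base frame: x ahead of the robot, y to its left, z up, the work surface at z = 0. Lengths are in m, angles in rad, forces in N, time in s.
With the tool pointing down it reaches from about 0.25 to 0.725 m from the base axis. Payload 4 kg.
Tool frame: the origin (TCP) lies midway between the tips of the shut fingers; the grasp point (between the pads) lies 19 mm behind it; z points along the fingers, y is the line along which they close (so a half turn about z gives the same grasp; the last joint's range is limited). The gripper opens to 85 mm and grips with 20 to 120 N. Pads are 22 mm wide; open, the fingers measure 114 mm over their backs; the gripper's body (76 mm by 85 mm) begins 54 mm behind the grasp point. The pads swing forward as they close: fully open they stand 13 mm farther back than shut.
Start: joints at [1.177, 0.241, 0.005, 1.335, 0, 1.571], TCP at [0.192, 0.462, 0.193] pointing down, gripper open.
Joint ranges: [-2.72, 2.72], [-1.05, 1.87], [-1.09, 1.28], [-1.99, 2.15], [-1.42, 1.44], [-3.14, 3.14]. Speed limits (rad/s): [2.79, 2.79, 3.14, 3.14, 3.14, 3.14].

## Interface

Orientations are given as a unit quaternion [x, y, z, w].
In Python, from workcell import get_obs, camera, job_done, silhouettes gives the robot as it stands. The module is installed in compiled form; this text tells all that it offers.
- The arm moves only by the tool drive_tool, never from a script. Its argument "increments" is a list of rows, each a list of 3 entries, a list of its own where there are three numbers: the shift along the world's x, y, z in mm, then the turn, a rotation vector about the world's x, y, z in degrees, then the opening, from 0 (shut) to 1 (fully open). A call has 1 to 8 rows; each row shifts and turns the commanded pose from where the row before left it; what a row does not reach is not made up. A row lasts 1/12 s, in which the tool goes at most 41.7 mm and 7.16 degrees, less where a joint would pass 70% of its speed; a pose out of reach is approached as far as the arm can. A call is refused whole if a number of a shift passes 41.7 or a number of a turn 7.16, either way. A call with a gripper value outside its range is refused whole. The fingers move at their own pace and stop on an object; the grip force is fixed at half the most. Time passes only in rows, so rows that do not move let the fingers close. It gives the time, the measured TCP pose, the force, the opening and the grip force at its end, in the units of the state.
- get_obs(): the state, without advancing time (a new reading comes with each control period).
- camera(name): name is "scene" or "top"; returns a dict with "image" (480x640x3 uint8, red, green, blue), "K" (3x3 intrinsics, pixels), "view" (4x4, takes a point from world to camera coordinates). Camera axes: x right, y down, z forward; pixel columns grow to the right and rows downward; lengths in m; the calibration is good to about 2 mm. A picture is of the moment at which its call begins. There is no depth.
- job_done(): hands the job in; it is judged then, once.
Trained networks look in a picture, given as the dict that the camera call returned (one of the last four; its "shot" number tells which), for a name from the list of things; names that differ only in an ending like _2 or _b are one class to them, and where a whole thing is asked for, a point or a joint stands for the part that bears it (a point fixed in the world has none). Each returns a list of dicts, best first, with "conf" (0 to 1); they miss things now and then, are a little off and sometimes report something else, mostly with a low value. They report only what shows in the picture. A call takes as long as a camera call. They do not tell look-alikes from the thing itself.
- silhouettes(query, picture): "region" (480x640 bool, what is visible of it) and "bbox" ([left, top, right, bottom] in pixels, round what is visible of it).
The state is a dict: "clock": time; "joint_pos": joint angles; "joint_vel": joint speeds; "tau": joint torques, N m; "eef_pos": TCP position; "tool_rot": TCP orientation; "ft_force": force on the tool from outside, world axes, zero at the start; "ft_torque": the same for the moment, N m; "grip_width": finger opening in m; "grasp_force": force on a finger pad.
Only numpy, scipy, OpenCV 4.12 (cv2) and the standard library are available. Lean on these libraries where they do the work, as an engineer would, in place of code of your own. Each camera call takes 0.05 s, during which the arm holds its last target. There are 200 camera calls.

## Task

From the loose pieces standing on the clear front of the table (not the display behind), make up the two gift sets in the open kraft boxes: the heart dish and the little bird go in the wider keepsake box with two recesses, and the striped candle, the speckled pot and the egg cup go in the narrower breakfast box with three, each upright and fully down in the recess that is cut for it. It is all ceramic, so set each piece down rather than dropping it. The glass candle belongs to neither set: leave it where it stands.

Things in the scene. Friction and masses are not known exactly. Their poses are not given: they have to be found in the camera images.
- keepsake_box: Wider open kraft gift box, fixed, 234 (its x) x 138 mm (its y), rim 32.5 high, white card insert 31 mm up. Origin: centre of underside. Two grey-lined recesses on the line y 0, floors 22 mm above the table: a large one, 122 (x) x 112 (y) at x -43 mm for the heart dish; an oblong one, 76 (x) x 48 (y) at x +68 mm for the bird, which lies along the box, facing either way.
- breakfast_box: Narrower open kraft gift box, fixed, 230 (its x) x 100 mm (its y), rim 32.5 high, white card insert 31 mm up. Origin: centre of underside. Three round grey-lined recesses on the line y 0, floors 22 mm above the table: diameter 74 at x -66 mm for the striped candle, 62 at x +14 mm for the pot, 48 at x +82 mm for the foot of the egg cup.
- heart_dish: White ceramic heart-shaped trinket dish, 94 (its x) x 104 mm (its y), rim 23 high; 0.11 kg. Origin: centre of underside. A round upright post 13 mm thick, top 47 mm up, stands at x +3, y 0 mm in its own frame: grip it there. It lies best in its recess with its x axis along any side (the heart then points to a corner).
- bird: Small glazed bird ornament, cream, 36 wide (its x) x 64 long (its y) x 45 high; 0.05 kg. Origin: centre of its underside, z up, y along its length. It is widest 10 to 22 mm above its underside: grip it there, across its width.
- candle: Candle in a straight ceramic jar with vertical stripes, diameter 61, 60 high; 0.2 kg. Origin: centre of its underside, z up.
- pot: Small glazed speckled pinch pot, nearly straight-sided, rim diameter 54, foot 44, 37 high, open at the top; 0.09 kg. Origin: centre of its underside, z up. Can be gripped across its outside near the rim.
- egg_cup: Small ceramic egg cup, flared like a bowl: rim diameter 51, foot 36, 31 high; 0.06 kg. Origin: centre of its underside, z up. The uppermost 12 mm of its outside are nearly upright and can be gripped across.
- glass_candle: Candle in a clear glass jar, diameter 76, 90 high: belongs to neither set and stays where it is. Origin: centre of its underside.
- music_box: Small hand-crank music box standing among the stock, fixed, 36 x 52 x 46 mm with a red-knobbed crank that reaches 56 mm up and 41 mm to its -y side: not part of the job. Origin: centre of underside.
Not all that is in view belongs to the job. Leave any turquoise look-alike of the pot alone.

How it is judged:
At the end, for the whole second after the job is handed in: Dish and bird in the keepsake box, candle, pot, egg cup in the breakfast box: each flat on its recess floor (underside 17 to 26.5 mm up), within 11 mm of its middle in x and y (dish 30; bird 18 in x), upright within 0.12 rad, at rest; bird along the box to 0.4 rad; glass candle moved < 15 mm (x of heart_dish in the frame of keepsake_box between -0.073 and -0.013 m and y of heart_dish in the frame of keepsake_box between -0.03 and 0.03 m and z of heart_dish in the frame of keepsake_box between 0.017 and 0.0265 m and angle between each of heart_dish, bird, candle, pot, egg_cup's own z axis and vertical below 0.12 rad and linear speed of each of heart_dish, bird, candle, pot, egg_cup below 0.02 m/s and x of bird in the frame of keepsake_box between 0.05 and 0.086 m and y of bird in the frame of keepsake_box between -0.011 and 0.011 m and z of bird in the frame of keepsake_box between 0.017 and 0.0265 m and angle between the y axis of bird and the x axis of keepsake_box, either way round below 0.4 rad and x of candle in the frame of breakfast_box between -0.077 and -0.055 m and y of candle in the frame of breakfast_box between -0.011 and 0.011 m and z of candle in the frame of breakfast_box between 0.017 and 0.0265 m and x of pot in the frame of breakfast_box between 0.003 and 0.025 m and y of pot in the frame of breakfast_box between -0.011 and 0.011 m and z of pot in the frame of breakfast_box between 0.017 and 0.0265 m and x of egg_cup in the frame of breakfast_box between 0.071 and 0.093 m and y of egg_cup in the frame of breakfast_box between -0.011 and 0.011 m and z of egg_cup in the frame of breakfast_box between 0.017 and 0.0265 m and distance of glass_candle from where it was at the start of the episode below 0.015 m); the robot touches nothing.
It fails at once if a piece is dropped (it falls out of the fingers faster than 0.6 m/s: about 2 cm) ((linear speed of candle above 0.6 m/s and contact force between the fingers and candle below 0.01 N) or (linear speed of heart_dish above 0.6 m/s and contact force between the fingers and heart_dish below 0.01 N) or (linear speed of pot above 0.6 m/s and contact force between the fingers and pot below 0.01 N) or (linear speed of egg_cup above 0.6 m/s and contact force between the fingers and egg_cup below 0.01 N) or (linear speed of bird above 0.6 m/s and contact force between the fingers and bird below 0.01 N)).
It fails at once if the glass candle is moved by more than 15 mm or tipped (distance of glass_candle from where it was at the start of the episode above 0.015 m or angle between glass_candle's own z axis and vertical above 0.2 rad).
It also fails if it takes over 128 s, if anything falls off the work surface, if the arm or the gripper's body presses on something with over 40 N, if the wrist force passes 120 N, or if a joint passes its speed limit or range.

## Working session

There is one attempt and no reset: what is moved stays moved. The work goes in short steps, Python scripts to look and compute and a tool call to move; the robot and the scene stay as the last step left them, time stands still between calls to the robot, and variables do not carry over. Pictures are saved under pics/ and viewed, at most 14 in all, crops included, and the job is handed in when it is done.

Besides the shell and the picture viewer there is one more tool, called after ">>>" as a command line: name --argument value ..., lists and objects as JSON in quotes. drive_tool: Moves the arm, as the interface text tells. Its arguments: {"type":"object","properties":{"increments":{"type":"array"}},"required":["increments"]}

```bash
mkdir -p pics; cat > h.py <<'E'
import numpy as np, cv2
from workcell import get_obs, camera, job_done, silhouettes
def save(c,n): cv2.imwrite(f'pics/{n}.png',c['image'][:,:,::-1])
def ray(c,u,v):
    V=np.array(c['view']);R=V[:3,:3];t=V[:3,3]
    d=R.T@np.linalg.inv(np.array(c['K']))@np.array([u,v,1.]);return -R.T@t,d
def at(c,u,v,z):
    o,d=ray(c,u,v);return o+d*(z-o[2])/d[2]
def proj(c,p):
    V=np.array(c['view']);q=np.array(c['K'])@(V[:3,:3]@np.array(p)+V[:3,3]);return q[:2]/q[2]
E
python3 - <<'E'
from h import *
for n in('top','scene'):
    c=camera(n);save(c,n)
    o,d=ray(c,320,240);print(n,o.round(3),d.round(3),np.array(c['K']).round(0).tolist())
    for q in['keepsake_box','breakfast_box','heart_dish','bird','candle','pot','egg_cup','glass_candle','music_box']:
        for s in silhouettes(q,c)[:4]:
            r=s['region'];ys,xs=np.nonzero(r);print(q,round(s['conf'],2),[int(b) for b in s['bbox']],at(c,xs.mean(),ys.mean(),0.03).round(3) if len(xs) else '')
print(get_obs())
E
```

```text
top [0.398 0.044 1.175] [ 0.138  0.022 -0.99 ] [[588.0, 0.0, 322.0], [0.0, 588.0, 247.0], [0.0, 0.0, 1.0]]
keepsake_box 0.91 [443, 215, 525, 332] [ 0.491 -0.249  0.03 ]
breakfast_box 0.58 [359, 210, 414, 330] [ 0.496 -0.059  0.03 ]
heart_dish 0.84 [153, 214, 200, 263] [0.553 0.35  0.03 ]
bird 0.76 [233, 208, 253, 232] [0.594 0.222 0.03 ]
candle 0.62 [281, 168, 314, 199] [0.672 0.114 0.03 ]
candle 0.22 [233, 206, 252, 232] [0.595 0.221 0.03 ]
pot 0.9 [207, 159, 234, 188] [0.688 0.272 0.03 ]
pot 0.63 [162, 293, 190, 316] [0.431 0.349 0.03 ]
egg_cup 0.7 [291, 282, 317, 315] [0.436 0.099 0.03 ]
glass_candle 0.85 [283, 213, 322, 259] [0.564 0.099 0.03 ]
glass_candle 0.25 [360, 209, 414, 332] [ 0.495 -0.059  0.03 ]
scene [-0.138 -0.432  0.483] [ 0.724  0.49  -0.485] [[505.0, 0.0, 313.0], [0.0, 505.0, 237.0], [0.0, 0.0, 1.0]]
keepsake_box 0.63 [277, 192, 319, 247] [0.593 0.118 0.03 ]
keepsake_box 0.56 [380, 260, 520, 381] [ 0.46  -0.261  0.03 ]
breakfast_box 0.83 [283, 231, 408, 321] [ 0.468 -0.072  0.03 ]
heart_dish 0.58 [182, 188, 229, 211] [0.543 0.334 0.03 ]
heart_dish 0.21 [145, 209, 1
[... 446 characters left out ...]
4 0.03 ]
{'clock': 1.0, 'joint_pos': array([1.17702693e+00, 2.40615626e-01, 5.02777962e-03, 1.33517635e+00,
       1.93139420e-05, 1.57080390e+00]), 'joint_vel': array([ 0.00041242,  0.00019067, -0.00034067,  0.00137888, -0.00059262,
        0.00086627]), 'tau': array([ 2.47444150e-04, -3.72217476e+01,  2.52696776e+01,  1.31075776e-03,
        1.07610131e-04, -3.75379088e-06]), 'eef_pos': array([0.19183903, 0.46175913, 0.19300928]), 'tool_rot': array([ 1.95618883e-01,  9.80679995e-01,  1.76428495e-05, -6.32807660e-06]), 'ft_force': array([-0.21043287,  0.41840546, -0.28583086]), 'ft_torque': array([-0.04538513, -0.0464597 , -0.03558   ]), 'grasp_force': 0.0, 'grip_width': 0.0851055006855107}
```

View pics/top.png

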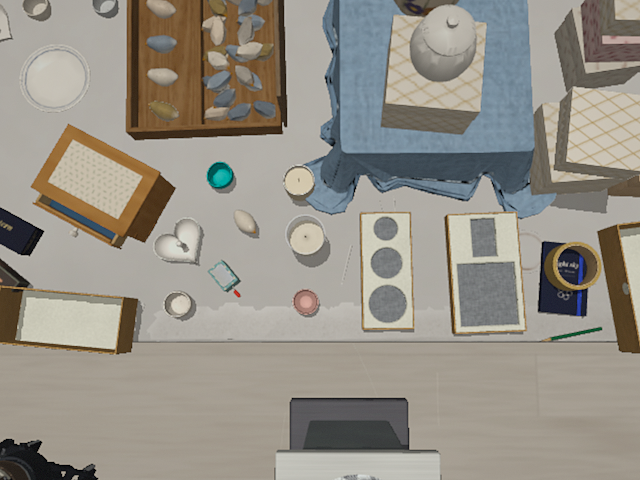

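View pics/scene.png

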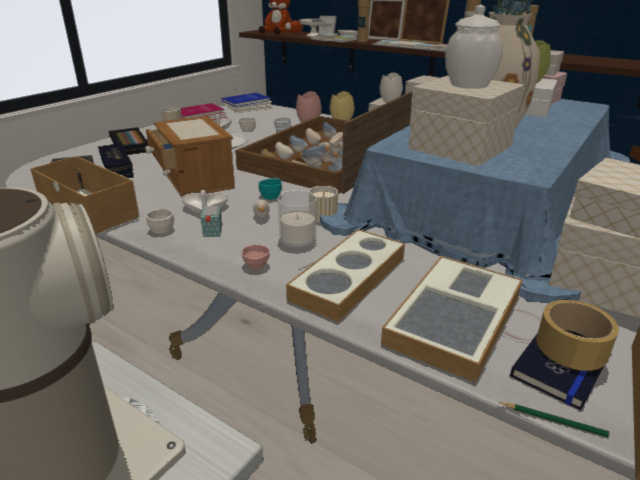

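Candidates in the top view: the speckled pot could be (178,305), which is off-white, or (220,175), which is turquoise and so the look-alike. The candle could be (299,182), a small striped jar, or (306,237), the clear glass one. I'll confirm these in an enlarged crop and measure.

```bash
cat > m.py <<'E'
from h import *
from scipy.optimize import least_squares
C={n:camera(n) for n in('top','scene')}
c=C['top'];im=c['image']
cv2.imwrite('pics/cropA.png',cv2.resize(im[155:325,145:330,::-1],None,fx=3.5,fy=3.5,interpolation=cv2.INTER_CUBIC))
cv2.imwrite('pics/cropB.png',cv2.resize(im[200:340,350:535,::-1],None,fx=4.2,fy=4.2,interpolation=cv2.INTER_CUBIC))
t=np.linspace(0,6.283,60)
def hull(c,x,y,prof):
    P=[proj(c,[x+r*np.cos(a),y+r*np.sin(a),z]) for r,z in prof for a in t];P=np.array(P);return np.r_[P.min(0),P.max(0)]
G={'candle':([(.0305,0),(.0305,.06)],(.672,.114)),'pot':([(.022,0),(.027,.037)],(.431,.349)),'egg_cup':([(.018,0),(.0255,.031),(.0255,.02)],(.436,.099)),'glass_candle':([(.038,0),(.038,.09)],(.56,.1))}
for q,(pr,g) in G.items():
    for names in(['top'],['scene'],['top','scene']):
        obs=[]
        for n in names:
            best=None
            for s in silhouettes(q,C[n]):
                ys,xs=np.nonzero(s['region']);
                if len(xs)<20: continue
                d=np.hypot(*(at(C[n],xs.mean(),ys.mean(),.03)[:2]-g))
                if d<.05 and (best is None or d<best[0]): best=(d,np.array([xs.min(),ys.min(),xs.max()+1,ys.max()+1])-.5)
            if best: obs.append((C[n],best[1]))
        if not obs: continue
        f=lambda p:np.concatenate([hull(cc,*p,pr)-b for cc,b in obs])
        r=least_squares(f,g,loss='soft_l1');print(q,names,r.x.round(4),f(r.x).round(1))
# recesses
hsv=cv2.cvtColor(im,cv2.COLOR_RGB2HSV)
for q in['keepsake_box','breakfast_box']:
    m=silhouettes(q,c)[0]['region'].astype(np.uint8)
    m=cv2.morphologyEx(m,cv2.MORPH_CLOSE,np.ones((9,9)))
    ys,xs=np.nonzero(m)
    g=((hsv[...,2]<190)&(hsv[...,1]<40)&(m>0)).astype(np.uint8)
    k,l,st,ce=cv2.connectedComponentsWithStats(g)
    cs=[]
    for i in range(1,k):
        if st[i,4]>200:
            p=at(c,*ce[i],.031);cs.append(p[:2]);print(q,st[i].tolist(),p.round(4))
            x0,y0,w,h=st[i,:4];print('  size',(at(c,x0-.5,y0-.5,.031)-at(c,x0+w-.5,y0+h-.5,.031)).round(3))
    v=cs[0]-cs[-1];print('yaw',np.degrees(np.arctan2(v[1],v[0])),np.hypot(*v))
for q,z in(('bird',.016),('heart_dish',.02)):
    m=silhouettes(q,c)[0]['region'];ys,xs=np.nonzero(m)
    P=np.array([at(c,u,v,z)[:2] for u,v in zip(xs,ys)]);w,V=np.linalg.eigh(np.cov(P.T))
    print(q,P.mean(0).round(4),np.sqrt(w)*4,np.degrees(np.arctan2(V[1,1],V[0,1])))
    rect=cv2.minAreaRect(P.astype(np.float32)*1000);print(rect)
E
python3 m.py
```

```text
candle ['top'] [0.6697 0.1129] [ 0.3  0.5 -0.3 -0.5]
candle ['scene'] [0.6779 0.1125] [-0.5 -0.9  0.5  0.6]
candle ['top', 'scene'] [0.6716 0.1117] [ 1.  -0.4  0.3 -1.4 -1.9  0.1 -0.8  1.8]
pot ['top'] [0.4314 0.3489] [-0.3 -0.5  0.4  0.5]
pot ['scene'] [0.4387 0.3516] [ 0.2 -1.7 -0.2  1.2]
pot ['top', 'scene'] [0.4333 0.348 ] [ 0.1 -1.4  0.8 -0.5 -0.8 -0.3 -1.1  2.8]
egg_cup ['top'] [0.4362 0.1001] [ 0.8 -0.2 -0.8  0.2]
egg_cup ['scene'] [0.4437 0.1004] [-0.9 -2.   1.   1.1]
egg_cup ['top', 'scene'] [0.4377 0.0986] [ 1.6 -1.  -0.  -0.6 -2.4 -0.4 -0.3  2.8]
glass_candle ['top'] [0.56   0.0991] [-0.2 -0.6  0.2  0.7]
glass_candle ['scene'] [0.5674 0.0982] [ 0.1 -1.  -0.1  0.7]
glass_candle ['top', 'scene'] [0.5623 0.0977] [ 0.6 -1.9  0.8 -0.5 -1.4 -0.2 -1.4  1.8]
keepsake_box [470, 217, 29, 41, 1034] [ 0.5617 -0.25    0.031 ]
  size [0.081 0.054 0.   ]
keepsake_box [456, 261, 64, 66, 3815] [ 0.4509 -0.2542  0.031 ]
  size [0.128 0.119 0.   ]
yaw 2.133797066881897 0.11086688528821666
breakfast_box [373, 216, 26, 25, 502] [ 0.5799 -0.0587  0.031 ]
  size [0.05 0.05 0.  ]
breakfast_box [370, 247, 33, 32, 832] [ 0.512  -0.0595  0.031 ]
  size [0.063 0.063 0.   ]
breakfast_box [368, 284, 40, 39, 1208] [ 0.4323 -0.0605  0.031 ]
  size [0.075 0.076 0.   ]
yaw 0.7090271309425992 0.14760711137993943
bird [0.5967 0.2218] [0.03372972 0.05724012] -139.15425413283796
((596.64697265625, 221.6115264892578), (57.82722854614258, 33.98735809326172), 45.13290023803711)
heart_dish [0.5547 0.3517] [0.079852   0.10233633] 130.5057715197136
((561.5723266601562, 357.3511047363281), (89.11165618896484, 88.25820922851562), 84.17051696777344)
```

View pics/cropA.png

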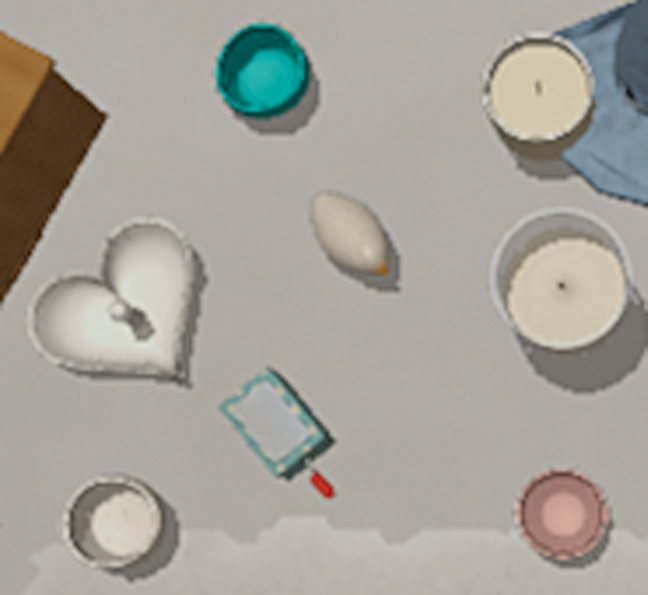

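View pics/cropB.png

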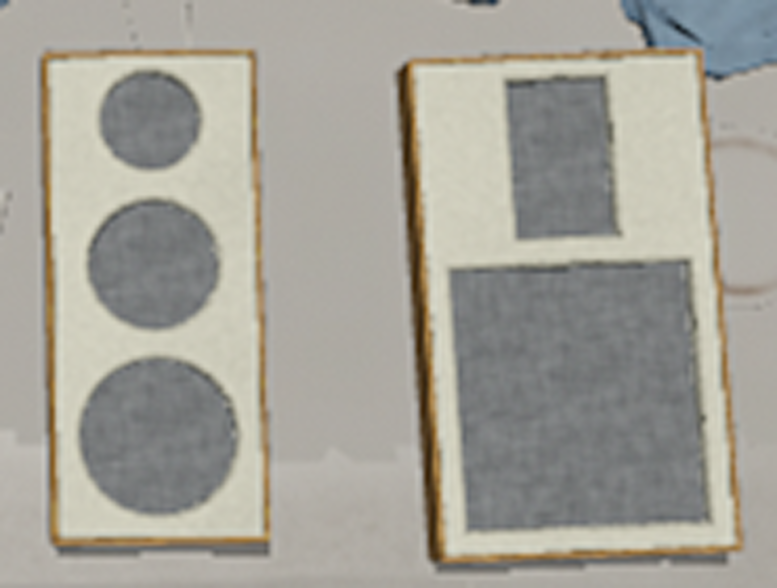

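The top crop shows the off-white speckled pot at (178,305); (220,175) is the turquoise decoy. The striped candle at (299,182) stands behind the glass one, with its right side close to the cloth. The bird's beak points to the lower right, the heart's tip to the lower right, and both boxes lie with +x pointing away from the robot. I'll cross-check with the scene camera and locate the post.

```bash
python3 - <<'E'
from h import *
c=camera('top');s=camera('scene')
print('post',at(c,178.7,243.9,.047).round(4))
for u,v in((198.4,264.4),(175,233.6),(187,218),(155,248)):print('heart pt',at(c,u,v,.023).round(4))
im=s['image'];hsv=cv2.cvtColor(im,cv2.COLOR_RGB2HSV)
m=np.zeros(im.shape[:2],bool);m[225:385,280:525]=1
g=((hsv[...,2]<175)&(hsv[...,1]<35)&m).astype(np.uint8)
k,l,st,ce=cv2.connectedComponentsWithStats(g)
for i in range(1,k):
    if st[i,4]>200:print(st[i].tolist(),at(s,*ce[i],.031).round(4))
for p in((.5799,-.0587),(.512,-.0595),(.4323,-.0605),(.5617,-.25),(.4509,-.2542)):print(proj(s,[*p,.031]).round(1))
for a,b,n in((130,175,'a'),(225,240,'b')):pass
o=im[170:280,130:350];cv2.imwrite('pics/sc.png',cv2.resize(o[:,:,::-1],None,fx=3.6,fy=3.6,interpolation=cv2.INTER_CUBIC))
E
```

```text
post [0.5475 0.3445 0.047 ]
heart pt [0.5097 0.3105 0.023 ]
heart pt [0.5714 0.359  0.023 ]
heart pt [0.6029 0.3358 0.023 ]
heart pt [0.5426 0.398  0.023 ]
[280, 225, 245, 160, 16221] [ 0.3724 -0.1728  0.031 ]
[359, 237, 28, 14, 288] [ 0.5809 -0.0602  0.031 ]
[335, 250, 37, 20, 556] [ 0.5127 -0.0609  0.031 ]
[449, 267, 44, 31, 841] [ 0.5614 -0.251   0.031 ]
[305, 268, 47, 27, 964] [ 0.4327 -0.0619  0.031 ]
[394, 285, 104, 72, 4218] [ 0.4475 -0.2575  0.031 ]
[371.3 243.7]
[352.4 259.7]
[327.4 280.9]
[470.2 281.6]
[446.3 317.6]
```

View pics/sc.png

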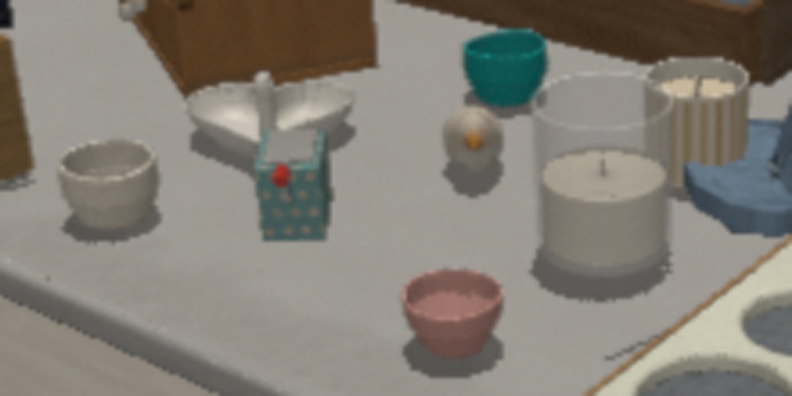

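>>> drive_tool --increments '[[[30,-20,0],[0,0,6],1],[[30,-20,0],[0,0,6],1],[[40,-20,0],[0,0,6],1],[[40,-20,0],[0,0,4.5],1],[[40,-15,0],[0,0,0],1],[[39,-10,0],[0,0,0],1],[[20,-8,-20],[0,0,0],1],[[0,0,-20],[0,0,0],1]]'

```text
clock: 2.87
eef_pos: [0.429, 0.3513, 0.1535]
tool_rot: [0.005, 1.0, 0.001, 0.003]
ft_force: [0.3, -0.1, 1.0]
grip_width: 0.0855
grasp_force: 0.0
```

Both cameras agree on the recesses to about 2 mm. The scene crop shows the pot at (160,222), the candle's stripes and the cloth touching it on the right. Going down to the pot now.

>>> drive_tool --increments '[[[2,-2,-34],[0,0,0],1],[[0,0,-34],[0,0,0],1],[[0,0,-30],[0,0,0],1],[[0,0,-24],[0,0,0],1],[[0,0,-14],[0,0,0],1],[[0,0,-8],[0,0,0],1],[[0,0,0],[0,0,0],1],[[0,0,0],[0,0,0],0]]'

```text
clock: 3.53
eef_pos: [0.4256, 0.3506, 0.0093]
tool_rot: [0.002, 1.0, 0.0, 0.0]
ft_force: [0.6, 0.3, 0.4]
grip_width: 0.0753
grasp_force: 0.0
```

>>> drive_tool --increments '[[[0,0,0],[0,0,0],0],[[0,0,0],[0,0,0],0],[[0,0,0],[0,0,0],0],[[0,0,0],[0,0,0],0],[[0,0,0],[0,0,0],0],[[0,0,0],[0,0,0],0]]'

```text
clock: 4.03
eef_pos: [0.4255, 0.3506, 0.0094]
tool_rot: [0.002, 1.0, 0.0, 0.0]
ft_force: [0.3, 0.9, 0.4]
grip_width: 0.0007
grasp_force: 0.0
```

Fingers shut on nothing; looking.

```bash
python3 - <<'E'
from h import *
c=camera('top');s=camera('scene')
a=cv2.resize(c['image'][230:330,120:260],None,fx=2.8,fy=2.8);b=cv2.resize(s['image'][140:280,60:256],None,fx=2,fy=2)
cv2.imwrite('pics/p1.png',np.hstack([a,b])[:,:,::-1]);print(get_obs()['eef_pos'],proj(c,[.4255,.3506,.009]),proj(s,[.4255,.3506,.009]))
E
```

```text
[0.4253465  0.35043116 0.00911818] [178.7932259  307.38070931] [156.82181959 227.3670102 ]
```

View pics/p1.png

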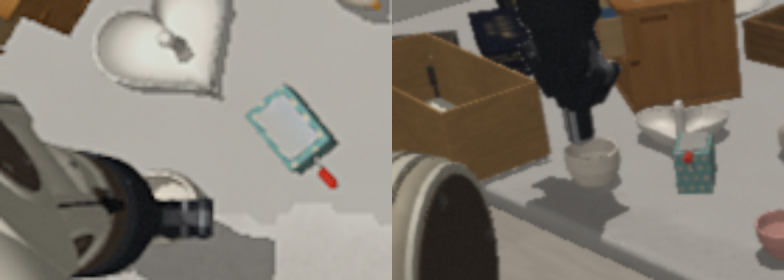

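>>> drive_tool --increments '[[[0,0,8],[0,0,0],0],[[0,0,12],[0,0,0],0],[[0,0,20],[0,0,0],0],[[0,0,25],[0,0,0],0],[[0,0,25],[0,0,0],1],[[0,0,10],[0,0,0],1],[[0,0,0],[0,0,0],1],[[0,0,0],[0,0,0],1]]'

```text
clock: 4.8
eef_pos: [0.4255, 0.3506, 0.1092]
tool_rot: [0.002, 1.0, 0.0, 0.0]
ft_force: [0.1, 0.2, -0.1]
grip_width: 0.0482
grasp_force: 0.0
```

```bash
python3 - <<'E'
from h import *
c=camera('top');s=camera('scene')
a=cv2.resize(c['image'][230:330,120:260],None,fx=2.8,fy=2.8);b=cv2.resize(s['image'][140:280,60:256],None,fx=2,fy=2)
cv2.imwrite('pics/p2.png',np.hstack([a,b])[:,:,::-1]);p=get_obs()['eef_pos'];print(p,proj(c,p),proj(s,p))
for q in silhouettes('pot',s)[:2]:print(q['conf'],q['bbox'])
E
```

```text
[0.42437906 0.34958272 0.1073609 ] [165.23925973 306.71187848] [149.09011635 182.7111636 ]
0.66 [144.4, 207.3, 177.9, 235.1]
```

View pics/p2.png

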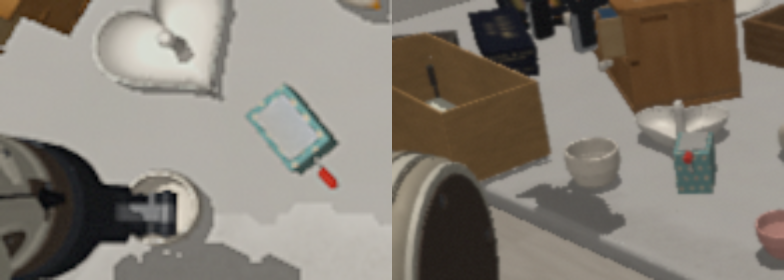

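```bash
python3 - <<'E'
from h import *
s=camera('scene');o=get_obs();p=o['eef_pos'];print(p,o['grip_width'],o['joint_pos'].round(4).tolist(),o['tool_rot'])
im=cv2.resize(s['image'][110:250,90:250],None,fx=4.2,fy=4.2,interpolation=cv2.INTER_CUBIC)[:,:,::-1].copy()
for q,col in((p,(0,0,255)),(p+[0,.0425,.013],(0,255,0)),(p+[0,-.0425,.013],(255,0,0)),(p+[0,0,.073],(0,255,255))):
    u=((proj(s,q)-[90,110])*4.2).astype(int);cv2.circle(im,tuple(map(int,u)),5,col,2)
cv2.imwrite('pics/p3.png',im)
E
```

```text
[0.42431446 0.34952535 0.10713755] 0.07682309899990758 [0.6891, 0.3915, -0.0121, 1.1708, -0.0, 0.6931] [ 0.00200502  0.9999964  -0.00115323 -0.00136344]
```

View pics/p3.png

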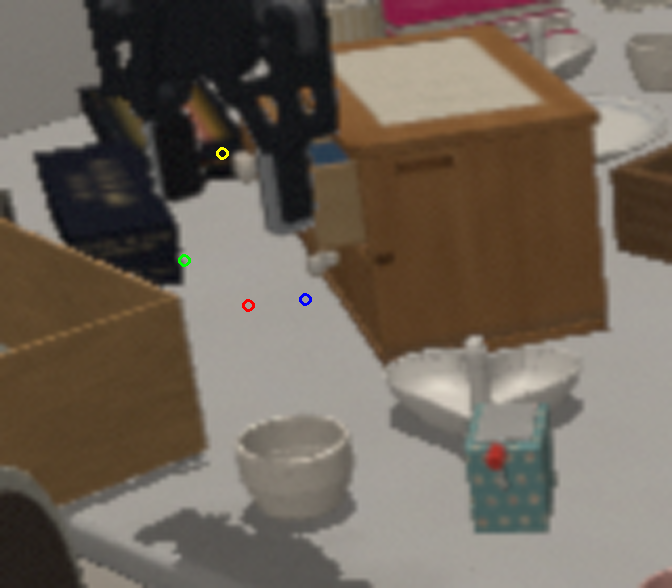

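The scene crop shows the fingertips at crop (185,195) and (290,225), about 16 px above where the reported TCP projects. That suggests the fingers really are about 4 cm higher than reported, so they shut above the pot. I'll check with the top camera.

```bash
python3 - <<'E'
from h import *
c=camera('top');s=camera('scene')
p=np.array([.4243,.3495,.107])
for z in(.12,.14,.158,.17):
    print(z,'back of right finger top',proj(c,p+[0,-.057,z-.107]).round(1),'inner',proj(c,p+[0,-.0425,z-.107]).round(1),'scene',proj(s,p+[0,-.0425,z-.107]).round(1))
print(proj(c,[.4314,.349,.037]))
# triangulate: scene px of right tip (inner bottom) & find point along ray
uv=np.array([280,228])/4.2+[90,110]
o,d=ray(s,*uv)
for z in(.1,.12,.14,.16,.18):
    q=at(s,*uv,z);print(z,q.round(3),proj(c,q).round(1))
im=cv2.resize(c['image'][240:340,110:250],None,fx=5.6,fy=5.6,interpolation=cv2.INTER_CUBIC)[:,:,::-1].copy()
cv2.imwrite('pics/p4.png',im)
E
```

```text
0.12 back of right finger top [194.9 306.6] inner [186.8 306.6] scene [162.8 181.4]
0.14 back of right finger top [192.2 306.3] inner [184.  306.3] scene [161.3 171.5]
0.158 back of right finger top [189.8 306. ] inner [181.4 306. ] scene [159.9 162.3]
0.17 back of right finger top [188.1 305.8] inner [179.6 305.8] scene [158.9 156.1]
[175.9438187  303.97723183]
0.1 [0.512 0.435 0.1  ] [122.2 259.1]
0.12 [0.478 0.389 0.12 ] [142.3 276.5]
0.14 [0.445 0.344 0.14 ] [163.4 294.8]
0.16 [0.411 0.299 0.16 ] [185.4 313.9]
0.18 [0.377 0.254 0.18 ] [208.6 334. ]
```

View pics/p4.png

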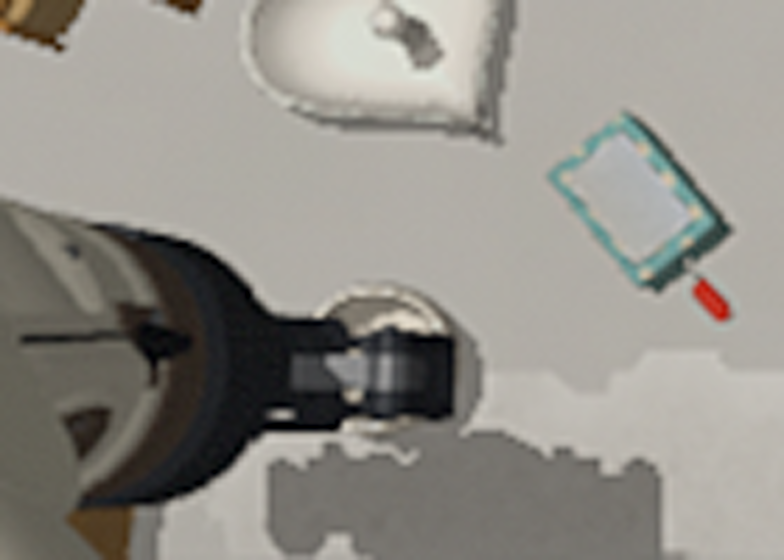

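Top view: the back of the right finger is at px (190.7,307), which fits tips at z≈0.155 rather than 0.120. Reported x and y are fine, but the tips sit about 36 mm higher than reported. I'll measure the offset by touching the table gently at a clear spot.

>>> drive_tool --increments '[[[0,-36,0],[0,0,0],0],[[0,-36,0],[0,0,0],0],[[0,-36,0],[0,0,0],0],[[0,-36,0],[0,0,0],0],[[0,-36,-10],[0,0,0],0],[[0,0,-35],[0,0,0],0],[[0,0,-30],[0,0,0],0],[[0,0,-20],[0,0,0],0]]'

```text
clock: 5.77
eef_pos: [0.4238, 0.1688, 0.0116]
tool_rot: [0.003, 1.0, -0.0, -0.001]
ft_force: [-0.4, -0.2, -0.1]
grip_width: -0.0001
grasp_force: 0.0
```

>>> drive_tool --increments '[[[0,0,-8],[0,0,0],0],[[0,0,-4],[0,0,0],0],[[0,0,-4],[0,0,0],0],[[0,0,-4],[0,0,0],0],[[0,0,0],[0,0,0],0]]'

```text
clock: 6.18
eef_pos: [0.4259, 0.1709, -0.0057]
tool_rot: [0.002, 1.0, 0.0, 0.0]
ft_force: [-0.4, -1.1, 0.5]
grip_width: -0.0003
grasp_force: 0.0
```

>>> drive_tool --increments '[[[0,0,-6],[0,0,0],0],[[0,0,-6],[0,0,0],0],[[0,0,-4],[0,0,0],0],[[0,0,0],[0,0,0],0]]'

```text
clock: 6.52
eef_pos: [0.4246, 0.1702, -0.0228]
tool_rot: [0.002, 1.0, -0.0, -0.001]
ft_force: [-0.5, 0.1, -0.1]
grip_width: -0.0
grasp_force: 0.0
```

>>> drive_tool --increments '[[[0,0,-3],[0,0,0],0],[[0,0,-2],[0,0,0],0],[[0,0,-2],[0,0,0],0],[[0,0,0],[0,0,0],0]]'

```text
clock: 6.85
eef_pos: [0.4251, 0.1703, -0.0294]
tool_rot: [0.002, 1.0, -0.0, -0.0]
ft_force: [0.3, 0.7, -0.2]
grip_width: 0.0003
grasp_force: 0.0
```

>>> drive_tool --increments '[[[0,0,-2],[0,0,0],0],[[0,0,-2],[0,0,0],0],[[0,0,0],[0,0,0],0]]'

```text
clock: 7.1
eef_pos: [0.4251, 0.1703, -0.0333]
tool_rot: [0.002, 1.0, -0.0, -0.0]
ft_force: [-0.2, 0.3, 1.0]
grip_width: -0.0001
grasp_force: 0.0
```

>>> drive_tool --increments '[[[0,0,-2],[0,0,0],0],[[0,0,-1],[0,0,0],0],[[0,0,0],[0,0,0],0]]'

```text
clock: 7.35
eef_pos: [0.4252, 0.1703, -0.0362]
tool_rot: [0.002, 1.0, -0.0, -0.0]
ft_force: [-0.8, -0.4, -0.1]
grip_width: 0.0001
grasp_force: 0.0
```

>>> drive_tool --increments '[[[0,0,-2],[0,0,0],0],[[0,0,-1],[0,0,0],0],[[0,0,0],[0,0,0],0]]'

```text
clock: 7.6
eef_pos: [0.4256, 0.1705, -0.0382]
tool_rot: [0.002, 1.0, 0.0, 0.0]
ft_force: [-2.4, 0.0, 6.3]
grip_width: -0.0001
grasp_force: 3.7
```

>>> drive_tool --increments '[[[0,0,-2],[0,0,0],0],[[0,0,-1],[0,0,0],0],[[0,0,0],[0,0,0],0]]'

```text
clock: 7.85
eef_pos: [0.4257, 0.1705, -0.0384]
tool_rot: [0.002, 1.0, 0.0, 0.001]
ft_force: [-9.7, -4.2, 35.4]
grip_width: 0.0001
grasp_force: 17.4
```

Contact at reported z = −38 mm, so real tip height = reported + 38 mm. From here on I work with that. Egg cup first, as it's closest.

>>> drive_tool --increments '[[[0,0,20],[0,0,0],0],[[0,0,30],[0,0,0],0.5],[[0,0,30],[0,0,0],1],[[6,-35,0],[0,0,0],1],[[6,-35,0],[0,0,0],1],[[0,0,0],[0,0,0],1],[[0,0,0],[0,0,0],1],[[0,0,0],[0,0,0],1]]'

```text
clock: 8.52
eef_pos: [0.4372, 0.1004, 0.0379]
tool_rot: [0.003, 1.0, 0.0, -0.0]
ft_force: [-0.9, 0.8, -0.5]
grip_width: 0.0834
grasp_force: 0.0
```

>>> drive_tool --increments '[[[0,0,-25],[0,0,0],1],[[0,0,-20],[0,0,0],1],[[0,0,-12],[0,0,0],1],[[0,0,-6],[0,0,0],1],[[0,0,0],[0,0,0],1],[[0,0,0],[0,0,0],0],[[0,0,0],[0,0,0],0],[[0,0,0],[0,0,0],0]]'

```text
clock: 9.18
eef_pos: [0.4383, 0.1009, -0.0241]
tool_rot: [0.002, 1.0, 0.0, 0.001]
ft_force: [0.2, 0.2, 0.3]
grip_width: 0.0517
grasp_force: 0.0
```

>>> drive_tool --increments '[[[0,0,0],[0,0,0],0],[[0,0,0],[0,0,0],0],[[0,0,0],[0,0,0],0]]'

```text
clock: 9.43
eef_pos: [0.4384, 0.1009, -0.0235]
tool_rot: [0.002, 1.0, 0.001, 0.001]
ft_force: [-1.6, 0.4, 5.6]
grip_width: 0.0475
grasp_force: 60.9
```

>>> drive_tool --increments '[[[0,0,20],[0,0,0],0],[[0,0,30],[0,0,0],0],[[0,-20,30],[0,0,0],0],[[0,-35,0],[0,0,0],0],[[0,-35,0],[0,0,0],0],[[10,-30,0],[0,0,0],0],[[30,-22,0],[0,0,0],0],[[34,-12,0],[0,0,0],0]]'

```text
clock: 10.1
eef_pos: [0.5107, -0.0564, 0.056]
tool_rot: [0.004, 1.0, -0.0, 0.0]
ft_force: [0.9, 0.3, -0.4]
grip_width: 0.047
grasp_force: 62.2
```

>>> drive_tool --increments '[[[35,-5,0],[0,0,0],0],[[35,0,0],[0,0,0],0],[[0,0,0],[0,0,0],0],[[0,0,0],[0,0,0],0],[[0,0,0],[0,0,0],0]]'

```text
clock: 10.52
eef_pos: [0.5805, -0.0585, 0.0547]
tool_rot: [0.002, 1.0, 0.0, -0.001]
ft_force: [-1.3, 0.4, -1.7]
grip_width: 0.0473
grasp_force: 62.2
```

>>> drive_tool --increments '[[[1,0,-20],[0,0,0],0],[[0,0,-16],[0,0,0],0],[[0,0,-8],[0,0,0],0],[[0,0,-4],[0,0,0],0],[[0,0,-3],[0,0,0],0],[[0,0,-2],[0,0,0],0],[[0,0,0],[0,0,0],0]]'

```text
clock: 11.1
eef_pos: [0.5825, -0.0586, 0.0025]
tool_rot: [0.002, 1.0, -0.0, 0.0]
ft_force: [0.2, 0.2, -0.8]
grip_width: 0.0473
grasp_force: 62.2
```

>>> drive_tool --increments '[[[0,0,-2],[0,0,0],0],[[0,0,-1],[0,0,0],0],[[0,0,0],[0,0,0],0]]'

```text
clock: 11.35
eef_pos: [0.5825, -0.0586, -0.0008]
tool_rot: [0.002, 1.0, -0.0, 0.0]
ft_force: [1.3, -0.2, -1.6]
grip_width: 0.0472
grasp_force: 62.2
```

>>> drive_tool --increments '[[[0,0,-1],[0,0,0],0],[[0,0,-1],[0,0,0],0],[[0,0,0],[0,0,0],0]]'

```text
clock: 11.6
eef_pos: [0.5828, -0.0587, -0.0015]
tool_rot: [0.002, 1.0, -0.0, 0.001]
ft_force: [-2.7, 0.8, 7.3]
grip_width: 0.0472
grasp_force: 62.9
```

>>> drive_tool --increments '[[[0,0,0],[0,0,0],0.75],[[0,0,0],[0,0,0],0.85],[[0,0,0],[0,0,0],1],[[0,0,0],[0,0,0],1],[[0,0,20],[0,0,0],1],[[0,0,35],[0,0,0],1],[[-10,35,35],[0,0,0],1],[[-30,35,0],[0,0,0],1]]'

```text
clock: 12.27
eef_pos: [0.5553, 0.0012, 0.0873]
tool_rot: [0.004, 1.0, 0.0, 0.008]
ft_force: [1.8, 1.7, 0.7]
grip_width: 0.085
grasp_force: 0.0
```

>>> drive_tool --increments '[[[-14,39,0],[0,0,0],1],[[-14,39,0],[0,0,0],1],[[-14,39,0],[0,0,0],1],[[-14,39,0],[0,0,0],1],[[-14,39,0],[0,0,0],1],[[-14,39,0],[0,0,0],1],[[-14,39,0],[0,0,0],1],[[-12,39,0],[0,0,0],1]]'

```text
clock: 12.93
eef_pos: [0.4357, 0.3156, 0.0809]
tool_rot: [0.002, 1.0, -0.0, -0.0]
ft_force: [1.3, 0.2, -0.1]
grip_width: 0.0853
grasp_force: 0.0
```

>>> drive_tool --increments '[[[0,25,0],[0,0,0],1],[[0,0,-20],[0,0,0],1],[[0,0,-20],[0,0,0],1],[[0,0,0],[0,0,0],1],[[0,0,0],[0,0,0],1]]'

```text
clock: 13.35
eef_pos: [0.4357, 0.3381, 0.0396]
tool_rot: [0.002, 1.0, -0.001, -0.002]
ft_force: [-0.1, -0.2, 0.9]
grip_width: 0.0853
grasp_force: 0.0
```

>>> drive_tool --increments '[[[-3,11,0],[0,0,0],1],[[0,0,-25],[0,0,0],1],[[0,0,-22],[0,0,0],1],[[0,0,-13],[0,0,0],1],[[0,0,-7],[0,0,0],1],[[0,0,0],[0,0,0],0],[[0,0,0],[0,0,0],0],[[0,0,0],[0,0,0],0]]'

```text
clock: 14.02
eef_pos: [0.4353, 0.3508, -0.0243]
tool_rot: [0.002, 1.0, 0.001, 0.001]
ft_force: [-6.9, -9.0, 33.9]
grip_width: 0.0514
grasp_force: 58.3
```

>>> drive_tool --increments '[[[0,0,0],[0,0,0],0],[[0,0,0],[0,0,0],0],[[0,0,0],[0,0,0],0]]'

```text
clock: 14.27
eef_pos: [0.4357, 0.3511, -0.024]
tool_rot: [0.002, 1.0, 0.001, 0.002]
ft_force: [-0.0, 0.2, 6.7]
grip_width: 0.0516
grasp_force: 63.2
```

>>> drive_tool --increments '[[[0,0,20],[0,0,0],0],[[0,0,35],[0,0,0],0],[[0,-20,35],[0,0,0],0],[[0,-37,20],[0,0,0],0],[[0,-37,0],[0,0,0],0],[[0,-37,0],[0,0,0],0],[[0,-37,0],[0,0,0],0],[[0,-37,0],[0,0,0],0]]'

```text
clock: 14.93
eef_pos: [0.4339, 0.1439, 0.0844]
tool_rot: [0.002, 1.0, 0.0, 0.001]
ft_force: [0.8, -0.0, -1.4]
grip_width: 0.0514
grasp_force: 63.1
```

>>> drive_tool --increments '[[[5,-37,0],[0,0,0],0],[[10,-37,0],[0,0,0],0],[[15,-37,0],[0,0,0],0],[[15,-37,0],[0,0,0],0],[[15,-37,0],[0,0,0],0],[[15,-20,0],[0,0,0],0],[[4,0,0],[0,0,0],0],[[0,0,0],[0,0,0],0]]'

```text
clock: 15.6
eef_pos: [0.5141, -0.0609, 0.0839]
tool_rot: [0.003, 1.0, 0.0, 0.001]
ft_force: [-0.9, -0.3, -0.1]
grip_width: 0.0517
grasp_force: 63.1
```

>>> drive_tool --increments '[[[0,0,-20],[0,0,0],0],[[0,0,-20],[0,0,0],0],[[0,0,0],[0,0,0],0],[[0,0,0],[0,0,0],0]]'

```text
clock: 15.93
eef_pos: [0.511, -0.0584, 0.043]
tool_rot: [0.001, 1.0, 0.0, -0.002]
ft_force: [0.0, 0.7, -1.6]
grip_width: 0.0518
grasp_force: 63.1
```

>>> drive_tool --increments '[[[4,-1,-10],[0,0,0],0],[[0,0,-12],[0,0,0],0],[[0,0,-10],[0,0,0],0],[[0,0,-5],[0,0,0],0],[[0,0,-2],[0,0,0],0],[[0,0,0],[0,0,0],0]]'

```text
clock: 16.43
eef_pos: [0.5167, -0.0606, 0.0043]
tool_rot: [0.002, 1.0, 0.0, -0.0]
ft_force: [0.6, -0.3, -0.5]
grip_width: 0.0514
grasp_force: 63.1
```

>>> drive_tool --increments '[[[0,0,-2],[0,0,0],0],[[0,0,-2],[0,0,0],0],[[0,0,-1],[0,0,0],0],[[0,0,0],[0,0,0],0]]'

```text
clock: 16.77
eef_pos: [0.517, -0.0608, -0.0003]
tool_rot: [0.002, 1.0, -0.0, 0.0]
ft_force: [-0.2, 1.1, -1.1]
grip_width: 0.0513
grasp_force: 63.1
```

>>> drive_tool --increments '[[[0,0,-1],[0,0,0],0],[[0,0,-1],[0,0,0],0],[[0,0,-0.5],[0,0,0],0],[[0,0,0],[0,0,0],0]]'

```text
clock: 17.1
eef_pos: [0.5173, -0.0608, -0.002]
tool_rot: [0.002, 1.0, -0.0, 0.0]
ft_force: [-1.6, 0.1, 4.9]
grip_width: 0.0514
grasp_force: 63.7
```

>>> drive_tool --increments '[[[0,0,0],[0,0,0],0.8],[[0,0,0],[0,0,0],0.9],[[0,0,0],[0,0,0],1],[[0,0,0],[0,0,0],1],[[0,0,25],[0,0,0],1],[[0,0,35],[0,0,0],1],[[0,0,35],[0,0,0],1],[[0,20,10],[0,0,0],1]]'

```text
clock: 17.77
eef_pos: [0.5206, -0.0432, 0.1074]
tool_rot: [0.004, 1.0, -0.001, 0.004]
ft_force: [1.6, 0.6, 0.1]
grip_width: 0.0854
grasp_force: 0.0
```

>>> drive_tool --increments '[[[0,30,0],[0,0,-7],1],[[0,36,0],[0,0,-7],1],[[0,36,0],[0,0,-7],1],[[15,30,0],[0,0,-7],1],[[25,20,0],[0,0,-7],1],[[30,4,0],[0,0,-7],0.87],[[30,0,0],[0,0,-7],0.87],[[30,0,0],[0,0,-7],0.87]]'

```text
clock: 18.43
eef_pos: [0.6481, 0.1134, 0.102]
tool_rot: [0.468, 0.884, -0.0, -0.0]
ft_force: [0.3, 1.1, 1.4]
grip_width: 0.0743
grasp_force: 0.0
```

>>> drive_tool --increments '[[[20,0,0],[0,0,-7],0.87],[[0,0,0],[0,0,-7],0.87],[[0,0,0],[0,0,-7],0.87],[[0,0,0],[0,0,-7],0.87],[[0,0,0],[0,0,-6],0.87],[[0,0,0],[0,0,0],0.87],[[0,0,0],[0,0,0],0.87]]'

```text
clock: 19.02
eef_pos: [0.667, 0.1121, 0.1018]
tool_rot: [0.704, 0.71, -0.0, -0.0]
ft_force: [0.0, 0.7, 0.3]
grip_width: 0.074
grasp_force: 0.0
```

```bash
python3 - <<'E'
from h import *
o=get_obs();print(o['eef_pos'].round(4),o['tool_rot'].round(4),o['grip_width'],o['joint_pos'].round(2))
s=camera('scene');c=camera('top')
a=cv2.resize(s['image'][150:330,235:415],None,fx=2.2,fy=2.2);b=cv2.resize(c['image'][140:340,270:430],None,fx=1.98,fy=1.98)
cv2.imwrite('pics/p5.png',np.hstack([a,b])[:,:,::-1])
E
```

```text
[0.667  0.1121 0.1018] [ 7.038e-01  7.104e-01 -2.000e-04 -2.000e-04] 0.0740254579599623 [ 0.17  0.64  0.39  1.32 -0.    1.73]
```

View pics/p5.png

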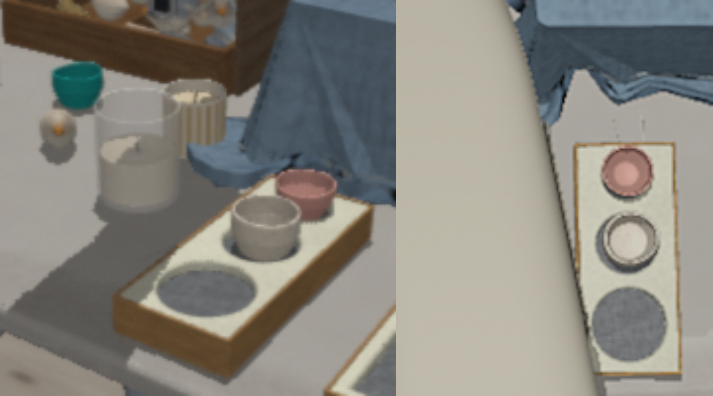

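Egg cup and pot both sit flat in their recesses (pixels (627,170) and (630,240) in the right half). Now down over the candle.

>>> drive_tool --increments '[[[5,0,-20],[0,0,0],0.87],[[0,0,-25],[0,0,0],0.87],[[0,0,-20],[0,0,0],0.87],[[0,0,-15],[0,0,0],0.87],[[0,0,-6],[0,0,0],0.87],[[0,0,-6],[0,0,0],0.87],[[0,0,-3],[0,0,0],0.87],[[0,0,0],[0,0,0],0.87]]'

```text
clock: 19.78
eef_pos: [0.6723, 0.1122, 0.0074]
tool_rot: [0.705, 0.71, 0.0, 0.0]
ft_force: [0.2, -0.2, -0.2]
grip_width: 0.0742
grasp_force: 0.0
```

>>> drive_tool --increments '[[[0,0,-6],[0,0,0],0.87],[[0,0,-6],[0,0,0],0.87],[[0,0,-6],[0,0,0],0.87],[[0,0,-4],[0,0,0],0.87],[[0,0,0],[0,0,0],0.87]]'

```text
clock: 20.2
eef_pos: [0.671, 0.112, -0.0163]
tool_rot: [0.705, 0.709, -0.001, -0.001]
ft_force: [0.1, 0.4, 0.2]
grip_width: 0.0743
grasp_force: 0.0
```

>>> drive_tool --increments '[[[0,0,0],[0,0,0],0.5],[[0,0,0],[0,0,0],0.5],[[0,0,0],[0,0,0],0.5],[[0,0,0],[0,0,0],0.5]]'

```text
clock: 20.53
eef_pos: [0.6725, 0.1122, -0.0144]
tool_rot: [0.705, 0.709, 0.0, 0.0]
ft_force: [0.7, -0.1, 1.4]
grip_width: 0.0592
grasp_force: 65.1
```

>>> drive_tool --increments '[[[0,0,15],[0,0,0],0.5],[[0,0,30],[0,0,0],0.5],[[0,0,35],[0,0,0],0.5],[[0,0,30],[0,0,0],0.5],[[-20,0,20],[0,0,0],0.5],[[-30,0,0],[0,0,7],0.5],[[-30,-20,0],[0,0,7],0.5],[[-30,-25,0],[0,0,7],0.5]]'

```text
clock: 21.2
eef_pos: [0.5606, 0.0683, 0.115]
tool_rot: [0.56, 0.829, 0.0, -0.0]
ft_force: [0.5, -0.7, -2.0]
grip_width: 0.059
grasp_force: 65.7
```

>>> drive_tool --increments '[[[-30,-25,0],[0,0,7],0.5],[[-30,-25,0],[0,0,7],0.5],[[-25,-25,0],[0,0,7],0.5],[[-20,-25,0],[0,0,7],0.5],[[-13,-20,0],[0,0,7],0.5],[[-10,-8,0],[0,0,7],0.5],[[0,0,0],[0,0,7],0.5],[[0,0,0],[0,0,7],0.5]]'

```text
clock: 21.87
eef_pos: [0.4327, -0.0616, 0.1151]
tool_rot: [0.108, 0.994, 0.0, -0.0]
ft_force: [1.2, -0.6, -3.0]
grip_width: 0.0598
grasp_force: 65.8
```

>>> drive_tool --increments '[[[0,0,0],[0,0,7],0.5],[[0,0,0],[0,0,6],0.5],[[0,0,-20],[0,0,0],0.5],[[0,0,-20],[0,0,0],0.5],[[0,0,-20],[0,0,0],0.5],[[0,0,0],[0,0,0],0.5],[[0,0,0],[0,0,0],0.5]]'

```text
clock: 22.45
eef_pos: [0.4324, -0.0606, 0.0544]
tool_rot: [-0.003, 1.0, 0.0, -0.002]
ft_force: [0.2, -0.4, -2.3]
grip_width: 0.0594
grasp_force: 65.8
```

>>> drive_tool --increments '[[[4,1,-15],[0,0,0],0.5],[[0,0,-12],[0,0,0],0.5],[[0,0,-8],[0,0,0],0.5],[[0,0,-4],[0,0,0],0.5],[[0,0,-3],[0,0,0],0.5],[[0,0,-2],[0,0,0],0.5],[[0,0,0],[0,0,0],0.5]]'

```text
clock: 23.03
eef_pos: [0.4383, -0.0599, 0.0115]
tool_rot: [-0.003, 1.0, -0.0, 0.0]
ft_force: [-0.0, -1.0, -1.8]
grip_width: 0.059
grasp_force: 65.8
```

>>> drive_tool --increments '[[[0,0,-1],[0,0,0],0.5],[[0,0,-1],[0,0,0],0.5],[[0,0,0],[0,0,0],0.5]]'

```text
clock: 23.28
eef_pos: [0.4382, -0.0599, 0.0093]
tool_rot: [-0.003, 1.0, -0.0, 0.0]
ft_force: [1.0, -0.3, -2.3]
grip_width: 0.0591
grasp_force: 65.8
```

>>> drive_tool --increments '[[[0,0,-1],[0,0,0],0.5],[[0,0,-1],[0,0,0],0.5],[[0,0,-0.5],[0,0,0],0.5],[[0,0,0],[0,0,0],0.5]]'

```text
clock: 23.62
eef_pos: [0.4384, -0.0599, 0.0075]
tool_rot: [-0.003, 1.0, -0.0, 0.0]
ft_force: [-2.2, -1.0, 6.0]
grip_width: 0.059
grasp_force: 66.7
```

>>> drive_tool --increments '[[[0,0,0],[0,0,0],0.8],[[0,0,0],[0,0,0],0.9],[[0,0,0],[0,0,0],1],[[0,0,0],[0,0,0],1],[[0,0,25],[0,0,0],1],[[0,0,35],[0,0,0],1],[[0,0,35],[0,0,0],1],[[0,35,10],[0,0,7],1]]'

```text
clock: 24.28
eef_pos: [0.4421, -0.0287, 0.1166]
tool_rot: [-0.062, 0.998, -0.002, 0.004]
ft_force: [3.0, 0.6, 0.1]
grip_width: 0.0855
grasp_force: 0.0
```

>>> drive_tool --increments '[[[15,36,0],[0,0,7],1],[[20,36,0],[0,0,7],1],[[20,36,0],[0,0,7],1],[[25,36,0],[0,0,7],1],[[25,36,0],[0,0,7],1],[[25,36,0],[0,0,1],0.75],[[20,32,0],[0,0,0],0.75],[[10,0,0],[0,0,0],0.75]]'

```text
clock: 24.95
eef_pos: [0.5961, 0.2244, 0.1106]
tool_rot: [-0.372, 0.928, 0.001, 0.001]
ft_force: [1.9, -0.9, 0.3]
grip_width: 0.0641
grasp_force: 0.0
```

>>> drive_tool --increments '[[[0,0,-20],[0,0,0],0.75],[[0,0,-20],[0,0,0],0.75],[[0,0,0],[0,0,0],0.75],[[0,0,0],[0,0,0],0.75]]'

```text
clock: 25.28
eef_pos: [0.5929, 0.2174, 0.07]
tool_rot: [-0.37, 0.929, 0.0, -0.002]
ft_force: [-0.5, -0.3, 0.2]
grip_width: 0.0641
grasp_force: 0.0
```

>>> drive_tool --increments '[[[6,5,-20],[0,0,0],0.75],[[0,0,-25],[0,0,0],0.75],[[0,0,-20],[0,0,0],0.75],[[0,0,-16],[0,0,0],0.75],[[0,0,-10],[0,0,0],0.75],[[0,0,-5],[0,0,0],0.75],[[0,0,0],[0,0,0],0.75],[[0,0,0],[0,0,0],0.75]]'

```text
clock: 25.95
eef_pos: [0.6013, 0.223, -0.0231]
tool_rot: [-0.369, 0.929, -0.0, 0.001]
ft_force: [0.3, 0.2, 0.4]
grip_width: 0.0639
grasp_force: 0.0
```

>>> drive_tool --increments '[[[0,0,0],[0,0,0],0.2],[[0,0,0],[0,0,0],0.2],[[0,0,0],[0,0,0],0.2],[[0,0,0],[0,0,0],0.2],[[0,0,0],[0,0,0],0.2],[[0,0,0],[0,0,0],0.2]]'

```text
clock: 26.45
eef_pos: [0.6018, 0.2234, -0.0224]
tool_rot: [-0.37, 0.929, 0.0, 0.002]
ft_force: [0.4, -0.4, 6.4]
grip_width: 0.0328
grasp_force: 59.8
```

>>> drive_tool --increments '[[[0,0,0],[0,0,0],0.75],[[0,0,0],[0,0,0],0.75],[[0,0,-4],[0,0,0],0.75],[[0,0,-2],[0,0,0],0.75],[[0,0,0],[0,0,0],0.2],[[0,0,0],[0,0,0],0.2],[[0,0,0],[0,0,0],0.2],[[0,0,0],[0,0,0],0.2]]'

```text
clock: 27.12
eef_pos: [0.6005, 0.2228, -0.0303]
tool_rot: [-0.37, 0.929, -0.0, 0.0]
ft_force: [0.4, 0.3, 0.3]
grip_width: 0.0332
grasp_force: 59.5
```

>>> drive_tool --increments '[[[0,0,0],[0,0,0],0.2],[[0,0,0],[0,0,0],0.2]]'

```text
clock: 27.28
eef_pos: [0.6003, 0.2228, -0.0304]
tool_rot: [-0.37, 0.929, 0.0, -0.0]
ft_force: [-0.1, -0.2, -1.0]
grip_width: 0.0329
grasp_force: 59.5
```

>>> drive_tool --increments '[[[0,0,15],[0,0,0],0.2],[[0,0,30],[0,0,0],0.2],[[0,0,35],[0,0,0],0.2],[[-10,0,35],[0,0,0],0.2],[[-20,-20,20],[0,0,0],0.2],[[-20,-35,0],[0,0,-7],0.2],[[-20,-35,0],[0,0,-7],0.2],[[-10,-36,0],[0,0,-7],0.2]]'

```text
clock: 27.95
eef_pos: [0.5181, 0.0962, 0.1053]
tool_rot: [-0.192, 0.981, 0.0, -0.0]
ft_force: [-0.2, -0.5, -2.1]
grip_width: 0.0333
grasp_force: 59.7
```

>>> drive_tool --increments '[[[0,-38,0],[0,0,-7],0.2],[[0,-38,0],[0,0,-7],0.2],[[0,-38,0],[0,0,-6],0.2],[[0,-38,0],[0,0,0],0.2],[[0,-38,0],[0,0,0],0.2],[[0,-38,0],[0,0,0],0.2],[[10,-38,0],[0,0,0],0.2],[[15,-38,0],[0,0,0],0.2]]'

```text
clock: 28.62
eef_pos: [0.5442, -0.209, 0.1051]
tool_rot: [-0.02, 1.0, 0.0, -0.0]
ft_force: [0.8, 0.8, -0.1]
grip_width: 0.0332
grasp_force: 59.7
```

>>> drive_tool --increments '[[[15,-38,0],[0,0,0],0.2],[[0,0,-20],[0,0,0],0.2],[[0,0,-20],[0,0,0],0.2],[[0,0,0],[0,0,0],0.2],[[0,0,0],[0,0,0],0.2]]'

```text
clock: 29.03
eef_pos: [0.5587, -0.2446, 0.0632]
tool_rot: [-0.021, 1.0, 0.001, -0.002]
ft_force: [-1.2, -0.2, 0.1]
grip_width: 0.033
grasp_force: 59.8
```

>>> drive_tool --increments '[[[3.5,-4,-20],[0,0,0],0.2],[[0,0,-18],[0,0,0],0.2],[[0,0,-12],[0,0,0],0.2],[[0,0,-6],[0,0,0],0.2],[[0,0,-4],[0,0,0],0.2],[[0,0,-2],[0,0,0],0.2],[[0,0,0],[0,0,0],0.2],[[0,0,0],[0,0,0],0.2]]'

```text
clock: 29.7
eef_pos: [0.5647, -0.2494, 0.0039]
tool_rot: [-0.021, 1.0, -0.0, 0.001]
ft_force: [-0.5, 0.9, -1.2]
grip_width: 0.0329
grasp_force: 59.8
```

>>> drive_tool --increments '[[[0,0,-2],[0,0,0],0.2],[[0,0,-2],[0,0,0],0.2],[[0,0,0],[0,0,0],0.2]]'

```text
clock: 29.95
eef_pos: [0.5638, -0.2492, -0.0014]
tool_rot: [-0.021, 1.0, 0.0, -0.0]
ft_force: [0.2, 0.1, -1.0]
grip_width: 0.0327
grasp_force: 59.8
```

>>> drive_tool --increments '[[[0,0,-2],[0,0,0],0.2],[[0,0,-2],[0,0,0],0.2],[[0,0,-1],[0,0,0],0.2],[[0,0,0],[0,0,0],0.2]]'

```text
clock: 30.28
eef_pos: [0.5635, -0.2491, -0.0068]
tool_rot: [-0.021, 1.0, 0.0, -0.0]
ft_force: [0.3, -0.1, -0.4]
grip_width: 0.033
grasp_force: 59.8
```

>>> drive_tool --increments '[[[0,0,-1],[0,0,0],0.2],[[0,0,-0.5],[0,0,0],0.2],[[0,0,0],[0,0,0],0.2]]'

```text
clock: 30.53
eef_pos: [0.564, -0.2492, -0.0078]
tool_rot: [-0.021, 1.0, -0.0, 0.0]
ft_force: [0.1, -0.3, -0.6]
grip_width: 0.0326
grasp_force: 59.9
```

>>> drive_tool --increments '[[[0,0,0],[0,0,0],0.45],[[0,0,0],[0,0,0],0.6],[[0,0,0],[0,0,0],0.7],[[0,0,5],[0,0,0],0.7],[[0,0,25],[0,0,0],0.7],[[0,0,35],[0,0,0],0.7],[[0,0,35],[0,0,0],0.7],[[-10,30,20],[0,0,-7],0.6]]'

```text
clock: 31.2
eef_pos: [0.5575, -0.224, 0.1168]
tool_rot: [0.044, 0.999, -0.002, 0.004]
ft_force: [2.0, 0.2, 1.0]
grip_width: 0.0517
grasp_force: 0.0
```

>>> drive_tool --increments '[[[-20,38,0],[0,0,-7],0.45],[[-20,38,0],[0,0,-7],0.45],[[-20,38,0],[0,0,-7],0.45],[[-10,38,0],[0,0,-4],0.45],[[0,38,0],[0,0,0],0.45],[[0,38,0],[0,0,0],0.45],[[0,38,0],[0,0,0],0.45],[[0,38,0],[0,0,0],0.45]]'

```text
clock: 31.87
eef_pos: [0.4856, 0.0832, 0.1131]
tool_rot: [0.256, 0.967, 0.0, 0.001]
ft_force: [1.3, 0.2, 0.3]
grip_width: 0.0385
grasp_force: 0.0
```

>>> drive_tool --increments '[[[0,38,0],[0,0,0],0.45],[[0,38,0],[0,0,0],0.45],[[10,38,0],[0,0,0],0.45],[[10,38,0],[0,0,0],0.45],[[15,38,0],[0,0,0],0.45],[[15,38,0],[0,0,0],0.45],[[15,30,0],[0,0,0],0.45],[[0,0,0],[0,0,0],0.45]]'

```text
clock: 32.53
eef_pos: [0.5523, 0.3457, 0.111]
tool_rot: [0.253, 0.967, 0.002, 0.001]
ft_force: [0.7, -0.6, 0.2]
grip_width: 0.0387
grasp_force: 0.0
```

```bash
python3 - <<'E'
from h import *
o=get_obs();print(o['eef_pos'].round(4),o['tool_rot'].round(4),o['grip_width'])
s=camera('scene');c=camera('top')
a=cv2.resize(s['image'][90:390,130:530],None,fx=1,fy=1);b=c['image'][140:440,150:550]
cv2.imwrite('pics/p6.png',np.hstack([a,b])[:,:,::-1])
E
```

```text
[0.5523 0.3457 0.111 ] [2.531e-01 9.674e-01 1.600e-03 5.000e-04] 0.03869064692355939
```

View pics/p6.png

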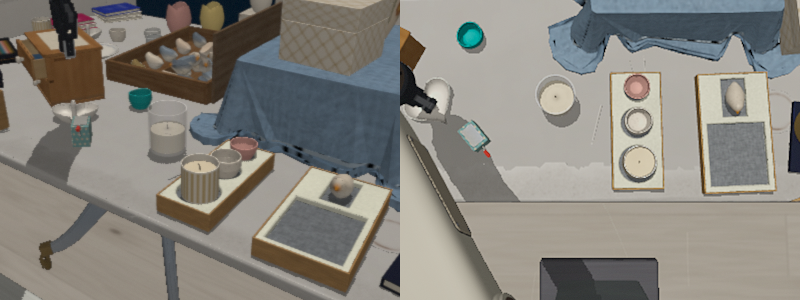

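Bird, candle, pot and egg cup are all seated, and the glass candle hasn't moved. Now the heart dish, gripped by its post.

>>> drive_tool --increments '[[[-3,0,-25],[0,0,0],0.45],[[0,0,-30],[0,0,0],0.45],[[0,0,-20],[0,0,0],0.45],[[0,0,-6],[0,0,0],0.45],[[0,0,0],[0,0,0],0.45],[[0,0,0],[0,0,0],0.45]]'

```text
clock: 33.13
eef_pos: [0.5481, 0.3387, 0.0324]
tool_rot: [0.256, 0.967, 0.0, 0.0]
ft_force: [-0.2, 0.2, 0.2]
grip_width: 0.0382
grasp_force: 0.0
```

```bash
python3 - <<'E'
from h import *
s=camera('scene');p=get_obs()['eef_pos'];print(p.round(4))
im=cv2.resize(s['image'][140:230,150:260],None,fx=6,fy=6,interpolation=cv2.INTER_CUBIC)[:,:,::-1].copy()
for q,col in(([.5475,.3445,.047],(0,0,255)),([p[0]-.002,p[1]-.001,p[2]+.040],(0,255,0))):
    u=(proj(s,q)-[150,140])*6;cv2.circle(im,tuple(int(v) for v in u),5,col,1)
cv2.imwrite('pics/p7.png',im)
E
```

```text
[0.5488 0.3394 0.0333]
```

View pics/p7.png

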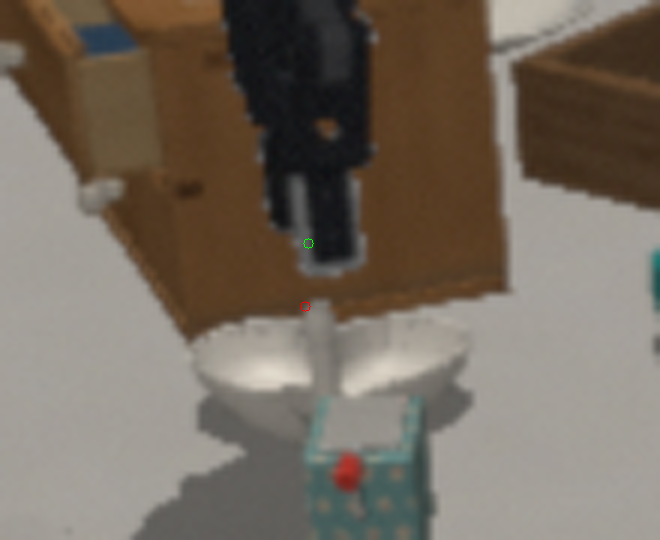

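The post top is at crop (317,303), about 2 px right of my estimate. I'll correct slightly and go down.

>>> drive_tool --increments '[[[2,2,-10],[0,0,0],0.45],[[0,0,-14],[0,0,0],0.45],[[0,0,-12],[0,0,0],0.45],[[0,0,-6],[0,0,0],0.45],[[0,0,-4],[0,0,0],0.45],[[0,0,0],[0,0,0],0.45],[[0,0,0],[0,0,0],0.45]]'

```text
clock: 33.77
eef_pos: [0.5498, 0.3415, -0.0148]
tool_rot: [0.256, 0.967, -0.0, 0.0]
ft_force: [-0.1, 0.2, 0.3]
grip_width: 0.0387
grasp_force: 0.0
```

>>> drive_tool --increments '[[[0,0,0],[0,0,0],0.05],[[0,0,0],[0,0,0],0.05],[[0,0,0],[0,0,0],0.05],[[0,0,0],[0,0,0],0.05],[[0,0,0],[0,0,0],0.05],[[0,0,0],[0,0,0],0.05]]'

```text
clock: 34.27
eef_pos: [0.5505, 0.342, -0.0137]
tool_rot: [0.256, 0.967, 0.001, 0.001]
ft_force: [-0.3, 0.1, 5.0]
grip_width: 0.0103
grasp_force: 58.7
```

>>> drive_tool --increments '[[[0,0,10],[0,0,0],0.05],[[0,0,25],[0,0,0],0.05],[[0,0,35],[0,0,0],0.05],[[0,-15,35],[0,0,0],0.05],[[-10,-30,25],[0,0,4],0.05],[[-20,-36,0],[0,0,3],0.05],[[-20,-36,0],[0,0,0],0.05],[[-20,-36,0],[0,0,0],0.05]]'

```text
clock: 34.93
eef_pos: [0.4783, 0.1869, 0.1155]
tool_rot: [0.196, 0.981, -0.0, 0.0]
ft_force: [0.5, -2.1, -1.3]
grip_width: 0.0103
grasp_force: 58.8
```

>>> drive_tool --increments '[[[-10,-36,0],[0,0,0],0.05],[[-10,-36,0],[0,0,0],0.05],[[-10,-36,0],[0,0,0],0.05],[[-6,-36,0],[0,0,0],0.05],[[0,-36,0],[0,0,0],0.05],[[0,-36,0],[0,0,0],0.05],[[0,-36,0],[0,0,0],0.05],[[0,-36,0],[0,0,0],0.05]]'

```text
clock: 35.6
eef_pos: [0.4425, -0.1012, 0.1153]
tool_rot: [0.196, 0.981, -0.0, -0.001]
ft_force: [0.1, 0.8, -2.0]
grip_width: 0.0103
grasp_force: 58.8
```

>>> drive_tool --increments '[[[0,-36,0],[0,0,0],0.05],[[0,-36,0],[0,0,0],0.05],[[0,-36,0],[0,0,0],0.05],[[0,-30,0],[0,0,0],0.05],[[0,-15,-10],[0,0,0],0.05],[[0,0,-20],[0,0,0],0.05],[[0,0,0],[0,0,0],0.05],[[0,0,0],[0,0,0],0.05]]'

```text
clock: 36.27
eef_pos: [0.4417, -0.2517, 0.084]
tool_rot: [0.196, 0.981, 0.001, -0.002]
ft_force: [0.4, -0.5, -0.9]
grip_width: 0.0104
grasp_force: 58.8
```

```bash
python3 - <<'E'
from h import *
o=get_obs();print(o['eef_pos'].round(4),o['tool_rot'].round(4),o['grip_width'],o['ft_force'])
s=camera('scene');c=camera('top')
a=cv2.resize(s['image'][150:400,350:600],None,fx=1.6,fy=1.6);b=cv2.resize(c['image'][200:360,400:560],None,fx=2.5,fy=2.5)
cv2.imwrite('pics/p8.png',np.hstack([a,b])[:,:,::-1])
E
```

```text
[ 0.4417 -0.2517  0.084 ] [ 1.965e-01  9.805e-01  8.000e-04 -2.400e-03] 0.010400904279449301 [ 0.42484429 -0.48712255 -0.86526916]
```

View pics/p8.png

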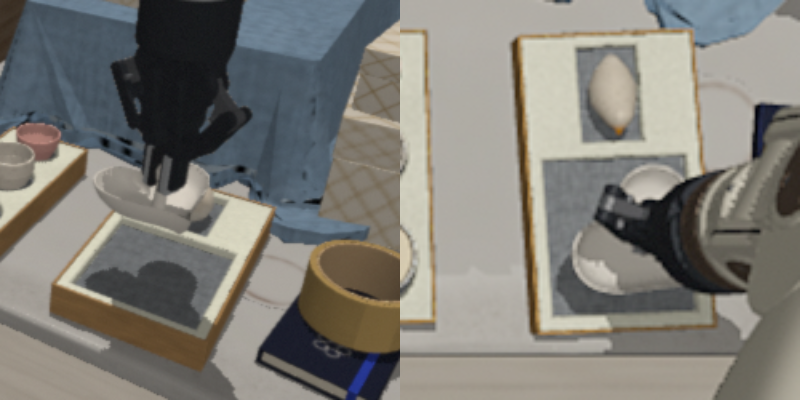

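The dish hangs level over the large recess. Shifting 14 mm to the right to centre it, then setting it down.

>>> drive_tool --increments '[[[1,-14,-15],[0,0,0],0.05],[[0,0,-18],[0,0,0],0.05],[[0,0,-14],[0,0,0],0.05],[[0,0,-10],[0,0,0],0.05],[[0,0,-6],[0,0,0],0.05],[[0,0,-3],[0,0,0],0.05],[[0,0,0],[0,0,0],0.05],[[0,0,0],[0,0,0],0.05]]'

```text
clock: 37.03
eef_pos: [0.4453, -0.2666, 0.0199]
tool_rot: [0.196, 0.981, -0.0, 0.001]
ft_force: [0.4, -0.3, -2.0]
grip_width: 0.0106
grasp_force: 58.8
```

>>> drive_tool --increments '[[[0,0,-2],[0,0,0],0.05],[[0,0,-2],[0,0,0],0.05],[[0,0,0],[0,0,0],0.05]]'

```text
clock: 37.28
eef_pos: [0.4447, -0.2666, 0.0153]
tool_rot: [0.196, 0.981, -0.0, 0.0]
ft_force: [-0.4, 0.1, -1.2]
grip_width: 0.0103
grasp_force: 58.8
```

>>> drive_tool --increments '[[[0,0,-2],[0,0,0],0.05],[[0,0,-2],[0,0,0],0.05],[[0,0,-1],[0,0,0],0.05],[[0,0,0],[0,0,0],0.05]]'

```text
clock: 37.62
eef_pos: [0.4444, -0.2664, 0.0098]
tool_rot: [0.196, 0.981, 0.0, -0.0]
ft_force: [0.1, -0.1, -2.2]
grip_width: 0.01
grasp_force: 58.8
```

>>> drive_tool --increments '[[[0,0,-1],[0,0,0],0.05],[[0,0,-1],[0,0,0],0.05],[[0,0,0],[0,0,0],0.05]]'

```text
clock: 37.87
eef_pos: [0.4447, -0.2666, 0.0083]
tool_rot: [0.196, 0.981, -0.0, 0.0]
ft_force: [-1.1, 0.3, -1.5]
grip_width: 0.0109
grasp_force: 59.1
```

Just touching the floor. Release, lift straight up, and clear the view.

>>> drive_tool --increments '[[[0,0,0],[0,0,0],0.25],[[0,0,0],[0,0,0],0.4],[[0,0,0],[0,0,0],0.45],[[0,0,5],[0,0,0],0.45],[[0,0,25],[0,0,0],0.45],[[0,0,35],[0,0,0],0.45],[[0,0,35],[0,0,0],0.45],[[-20,30,20],[0,0,0],0.45]]'

```text
clock: 38.53
eef_pos: [0.4304, -0.2414, 0.1328]
tool_rot: [0.198, 0.98, -0.002, 0.006]
ft_force: [3.3, 0.4, 1.6]
grip_width: 0.0381
grasp_force: 0.0
```

>>> drive_tool --increments '[[[-20,38,0],[0,0,0],0.45],[[-20,38,0],[0,0,0],0.45],[[-20,38,0],[0,0,0],0.45],[[-10,38,0],[0,0,0],0.45],[[0,38,0],[0,0,0],0.45],[[0,38,0],[0,0,0],0.45],[[0,38,0],[0,0,0],0.45],[[0,0,0],[0,0,0],0.45]]'

```text
clock: 39.2
eef_pos: [0.3564, 0.0319, 0.129]
tool_rot: [0.191, 0.982, 0.002, 0.001]
ft_force: [0.1, -1.4, 0.4]
grip_width: 0.0386
grasp_force: 0.0
```

```bash
python3 - <<'E'
from h import *
s=camera('scene');c=camera('top')
a=cv2.resize(s['image'][160:400,260:540],None,fx=1.43,fy=1.43);b=cv2.resize(c['image'][205:342,340:540],None,fx=2,fy=343/137)
a=cv2.resize(a,(400,343));cv2.imwrite('pics/p9.png',np.hstack([a,cv2.resize(b,(400,343))])[:,:,::-1])
E
```

```text
(no output)
```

View pics/p9.png

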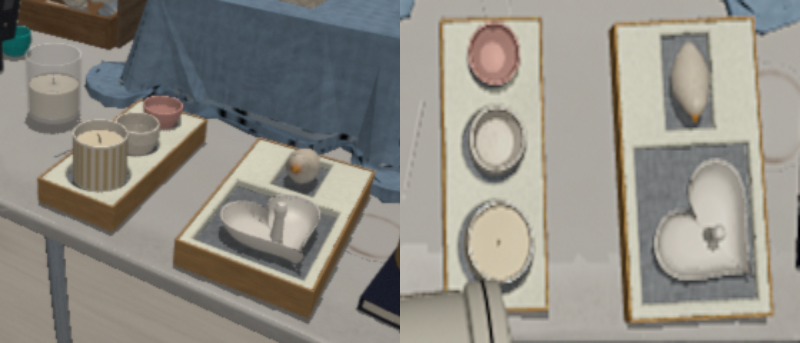

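The final picture shows all five pieces flat in their own recesses. The heart tip at (752,278) is inside the recess edge, and the glass candle is untouched. Handing in.

```bash
python3 -c "from workcell import *; print(job_done())"
```

```text
the job is handed in; nothing more can be done
None
```

I handed the job in with both gift sets made up: all five pieces looked flat and upright in their own recesses in the last picture, nothing was dropped, and the glass candle stayed where it was; no verdict came back.

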